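# Hand over the sterile dish with tongs

## Task

Pick up the steel tongs and use them, never the robot's own fingers, to take the clean pink dish out of the steriliser tray, leaving the dark dish, the bottles and the jar where they stand. Carry it over the middle of the lilac work mat and finish while still holding it there in the tongs, upright, still and a hand's breadth (8 to 10 cm) above the mat, ready for the nail technician to take.

Things in the scene. Friction and masses are not known exactly. Their poses are not given: they have to be found in the camera images.
- tongs_grip (a point): Where to squeeze the steel spring tongs, one finger outside each arm: midway between the arms, half-way up (11 mm above the desk), amid the teal flat grip sections, each 60 mm long, 22 mm high; they balance here. x points to the jaws, y to the left arm, z up. Pivot 90 mm behind, jaw centre 82 mm ahead. Outer faces 62 mm apart when open at rest, parallel at 57 mm, 48 mm with the jaws on the dish.
- tongs_jaws (a point): Point midway between the two jaws of the tongs, half-way up; axes as tongs_grip. Each jaw is a shallow V, 20 mm high and 26 mm long, lined with teal silicone, made to seat on the round side of a 38 mm dish. Fully open the ends of the V are 54 mm apart inside; 80 mm over all outside.
- tongs_left: Left sprung arm of the tongs (190 mm long, 80 g in all), steel strip 2.5 mm thick, 22 mm high. Origin at the pivot, on the underside. About 7 N at the grip starts it closing, 11 N at dish width; it can close on until the jaws nearly meet. Squeezed by a few mm (56 to 59 mm over both arms), the tongs are held by their own spring and can be carried with open jaws.
- tongs_right: Right sprung arm of the tongs, the mirror image of the left one. Origin at the pivot, on the underside.
- dish: Pink porcelain dish, a straight-sided round cup 38 mm in diameter and 40 mm high, about 45 g, standing upright on the tray floor. Origin at the centre of its underside, z up.
- other_dish: Dark grey dish of the same size in the other place on the tray, its centre 130 mm from the pink one's. Origin at the centre of its underside. To be left alone.
- tray: Shallow perforated steel tray, fixed, 160 mm along its x and 270 mm along its y, floor 3 mm thick, rim 10 mm above the desk. Origin under its centre. The dishes stand on its y axis, 65 mm either side of the centre.
- mat: Lilac work mat, fixed flat on the desk, 130 x 130 x 3 mm. Origin under its centre.
- red_bottle: Red polish bottle, 30 mm in diameter, 82 mm high. Origin at the centre of its underside. To be left alone.
- black_bottle: Black polish bottle, 30 mm in diameter, 82 mm high. Origin at the centre of its underside. To be left alone.
- jar: Black screw-top jar, 60 mm in diameter, 45 mm high. Origin at the centre of its underside. To be left alone.

How it is judged:
By the outcome, as a careful person would: the job done as asked, in the order asked, and still so for the second after the job is handed in, while the arm keeps its last pose, push and grip.
It also fails if it takes over 42 s, if anything falls off the work surface, if the arm or the gripper's body presses on something with over 40 N, if the wrist force passes 120 N, or if a joint passes its speed limit or range.

## Robot

A 6-joint arm with a two-finger parallel gripper is mounted at the origin on the work surface. World frame = base frame: x ahead of the robot, y to its left, z up, the work surface at z = 0. Lengths are in m, angles in rad, forces in N, time in s.
With the tool pointing down it reaches from about 0.35 to 0.975 m from the base axis. Payload 7.1 kg.
Tool frame: the origin (TCP) lies on the centre line of the jaws, within the pads' length; the fingertips stand 17 mm ahead of it and the grasp point (between the pads) lies 2 mm behind it (arm.tcp_to_tips is the distance from the TCP to the fingertips, in m); z points along the fingers, y is the direction in which the jaws open and shut (so a half turn about z gives the same grasp; the last joint's range is limited). The gripper opens to 88 mm and grips with 3 to 60 N. Pads are 20 mm wide; open, the fingers measure 115 mm over their backs; the gripper's body (75 mm by 178 mm) begins 61 mm behind the grasp point.
Start: joints at [-1.217, 0.423, 1.63, -0, 1.089, -0.019], TCP at [0.228, -0.582, 0.24] pointing down, gripper open.
Joint ranges: [-3, 3], [-0.9, 2.11], [0.09, 2.58], [-1.31, 4.45], [0.11, 2.69], [-2.54, 2.54]. Speed limits (rad/s): [2.39, 2.39, 3.01, 3.14, 3.14, 3.14].

## Interface

Orientations are given as a unit quaternion [w, x, y, z].
In Python, from rig import arm, imaging, job gives the robot as it stands. The module is installed in compiled form; this text tells all that it offers.
- The arm moves only by the tool arm_command, never from a script. Its argument "motion" is a list of rows, each an object of numbers: "grip": the opening, from 0 (shut) to 1 (fully open); "x", "y", "z": the shift along the tool's x, y, z each as a share of 200 mm, from -1 to 1; "yaw": the turn about the tool's z as a share of 2 pi rad, from -1 to 1. In form: [{"grip": .., "x": .., "y": .., "z": .., "yaw": ..}, ...]. A call has 1 to 10 rows; each row is the pose to reach, as a shift and turn from the pose measured when the call began, along the tool's axes at that moment, turning the shorter way round; what a row does not reach only later rows make up. A row lasts 1/10 s, in which the tool goes at most 50 mm and 8.59 degrees, less where a joint would pass 70% of its speed; a pose out of reach is approached as far as the arm can. A call with a number of a shift or a turn outside -1 to 1 is refused whole. A call with a gripper value outside its range is refused whole. The fingers move at their own pace and stop on an object; "newtons" is the grip in N (left out, the last holds). Time passes only in rows, so rows that repeat a pose let the fingers close. It gives the time, the measured TCP pose, the force and the opening at its end, in the units of the state.
- arm.get_obs(): the state, without advancing time (a new reading comes with each control period).
- imaging.camera(name): name is "side" or "top"; returns a dict with "pixels" (384x512x3 uint8, red, green, blue), "fx", "fy", "cx", "cy" (pixels), "distortion" ([k1, k2, p1, p2, k3] as OpenCV has them; the pictures are not rectified), "extrinsics" (4x4, takes a point from camera to world coordinates). Camera axes: x right, y down, z forward; pixel columns grow to the right and rows downward; lengths in m; the calibration is good to about 2 mm. A picture is of the moment at which its call begins. There is no depth.
- job.close_job(): hands the job in, once; it reports no verdict.
Trained networks look in the newest picture that a camera, given by its name, has taken for a name from the list of things; names that differ only in an ending like _2 or _b are one class to them, and where a whole thing is asked for, a point or a joint stands for the part that bears it (a point fixed in the world has none). Each returns a list of dicts, best first, with "conf" (0 to 1); they miss things now and then, are a little off and sometimes report something else, mostly with a low value. They report only what shows in the picture. A call takes as long as a camera call.
- imaging.look_for(camera, target): "pixel" ([column, row] in pixels, amid what is visible of it).
- imaging.regions_of(camera, target): "region" (384x512 bool, what is visible of it) and "pixel" ([column, row] in pixels, amid what is visible of it).
The state is a dict: "clock": time; "joint_pos": joint angles; "qd": joint speeds; "joint_efforts": joint torques, N m; "tcp_pos": TCP position; "tool_rot": TCP orientation; "ft_force": force on the tool from outside, world axes, zero at the start; "torque": the same for the moment, N m; "width": finger opening in m.
Only numpy, scipy, OpenCV 4.12 (cv2) and the standard library are available. Lean on these libraries where they do the work, as an engineer would, in place of code of your own. Each camera call takes 0.05 s, during which the arm holds its last target.

## Working session

There is one attempt and no reset: what is moved stays moved. The work goes in short steps, Python scripts to look and compute and a tool call to move; the robot and the scene stay as the last step left them, time stands still between calls to the robot, and variables do not carry over. Pictures are saved under pics/ and viewed, and the job is handed in when it is done.

Besides the shell and the picture viewer there is one more tool, called after "Request:" as a command line: name --argument value ..., lists and objects as JSON in quotes. arm_command: Moves the arm, as the interface text tells. Shift numbers are shares of 200 mm and turn numbers shares of 2 pi rad, none past 1 either way. Its arguments: {"type":"object","properties":{"motion":{"type":"array"},"newtons":{"type":"number"}},"required":["motion"]}

```bash
mkdir -p pics; python3 - <<'E'
from rig import arm, imaging, job
import cv2, numpy as np
o=arm.get_obs(); print({k:np.round(v,4).tolist() for k,v in o.items()}, arm.tcp_to_tips)
for c in ("top","side"):
    d=imaging.camera(c); cv2.imwrite(f"pics/{c}0.png",cv2.cvtColor(d["pixels"],cv2.COLOR_RGB2BGR))
    print(c,d["fx"],d["fy"],d["cx"],d["cy"],d["distortion"]); print(np.round(d["extrinsics"],4))
    for n in ["tongs_grip","tongs_jaws","tongs_left","tongs_right","dish","other_dish","tray","mat","red_bottle","black_bottle","jar"]:
        print(n,[(np.round(r["pixel"],1).tolist(),round(r["conf"],2)) for r in imaging.look_for(c,n)[:3]])
E
```

```text
{'clock': 0.0, 'joint_pos': [-1.217, 0.4238, 1.6307, -0.0, 1.0886, -0.019], 'qd': [-0.0008, -0.0014, 0.0003, 0.0007, 0.0019, -0.0018], 'joint_efforts': [-0.0007, -54.4624, -27.3665, 0.0643, 0.0227, -0.0001], 'tcp_pos': [0.2275, -0.5816, 0.2389], 'tool_rot': [-0.0008, 0.9827, 0.1853, -0.0001], 'ft_force': [0.1177, 1.019, -0.5724], 'torque': [-0.0174, 0.0444, -0.0122], 'width': 0.0879} 0.017
top 394.3014096462856 394.3014096462856 259.29609762272815 192.61434967225827 [-0.06447431  0.          0.          0.          0.        ]
[[-0.013  -0.9923  0.1233  0.4149]
 [-0.9996  0.0159  0.0229 -0.0071]
 [-0.0246 -0.1229 -0.9921  1.0615]
 [ 0.      0.      0.      1.    ]]
tongs_grip [([383.9, 215.7], 0.59), ([322.4, 125.6], 0.57)]
tongs_jaws [([383.2, 217.4], 0.84), ([322.2, 124.8], 0.16)]
tongs_left [([382.5, 213.1], 0.61)]
tongs_right [([401.8, 221.4], 0.5)]
dish [([145.0, 189.5], 0.58)]
other_dish [([188.0, 188.4], 0.6)]
tray [([171.4, 190.1], 0.79)]
mat [([282.0, 190.5], 0.61)]
red_bottle []
black_bottle [([319.8, 122.9], 0.49)]
jar [([381.0, 118.8], 0.98)]
side 475.6392168507933 475.6392168507933 247.7227850579677 188.36589955124154 [-0.10650599  0.          0.          0.          0.        ]
[[-0.7769 -0.4661  0.4233  0.1049]
 [-0.6295  0.5855 -0.5108  0.5435]
 [-0.0097 -0.6633 -0.7483  0.862 ]
 [ 0.      0.      0.      1.    ]]
tongs_grip [([350.3, 142.5], 0.97), ([142.3, 298.9], 0.6)]
tongs_jaws [([358.6, 137.7], 0.56), ([233.8, 134.6], 0.41)]
tongs_left []
tongs_right [([354.6, 130.6], 0.73), ([356.3, 137.8], 0.43)]
dish [([143.3, 298.3], 0.91)]
other_dish [([186.3, 254.5], 0.88)]
tray [([164.2, 286.0], 0.97), ([269.9, 103.1], 0.71), ([358.6, 138.9], 0.45)]
mat [([260.8, 196.3], 0.57)]
red_bottle [([344.0, 145.1], 0.7)]
black_bottle [([232.4, 133.0], 0.54)]
jar [([273.6, 103.1], 0.62)]
```

View pics/top0.png

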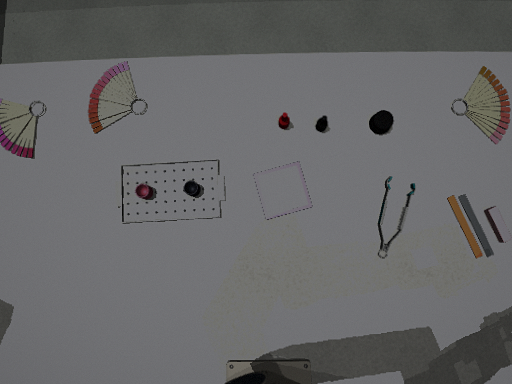

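View pics/side0.png

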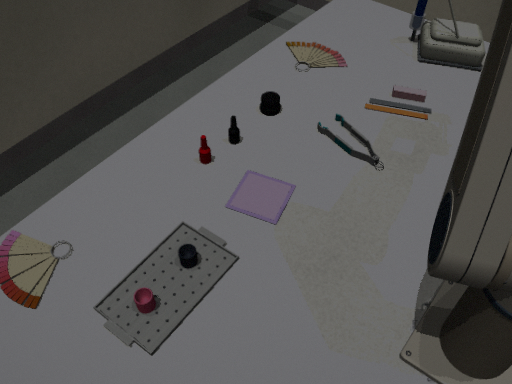

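The top view shows the tongs with jaws at about (389,183) and (412,188) and the pivot at (383,253). The pink dish is at (145,190), the dark dish at (192,188) and the mat at (283,190). I'll zoom in to refine these.

```bash
cat > h.py <<'E'
import numpy as np, cv2
from rig import arm, imaging, job
def ray(d,p):
    K=np.array([[d["fx"],0,d["cx"]],[0,d["fy"],d["cy"]],[0,0,1]])
    u=cv2.undistortPoints(np.array([[p]],float),K,np.array(d["distortion"]))[0,0]
    E=np.array(d["extrinsics"]); return E[:3,3],E[:3,:3]@np.array([u[0],u[1],1])
def plane(d,p,z):
    o,v=ray(d,p); return (o+v*(z-o[2])/v[2])
def proj(d,P):
    K=np.array([[d["fx"],0,d["cx"]],[0,d["fy"],d["cy"]],[0,0,1]])
    W=np.linalg.inv(np.array(d["extrinsics"])); 
    return cv2.projectPoints(np.atleast_2d(np.array(P,float)),cv2.Rodrigues(W[:3,:3])[0],W[:3,3],K,np.array(d["distortion"]))[0][:,0]
def crop(d,name,c0,r0,w,h,s):
    im=cv2.cvtColor(d["pixels"],cv2.COLOR_RGB2BGR)[r0:r0+h,c0:c0+w]
    im=np.clip(im.astype(float)*1.5,0,255).astype(np.uint8)
    im=cv2.resize(im,None,fx=s,fy=s,interpolation=cv2.INTER_CUBIC)
    cv2.imwrite(f"pics/{name}.png",im)
E
python3 - <<'E'
from h import *
d=imaging.camera("top"); crop(d,"t1",365,170,60,95,6); crop(d,"t2",110,150,120,80,6)
for n in ["dish","other_dish","tray","mat"]:
    for r in imaging.regions_of("top",n)[:1]:
        m=r["region"]; c=np.argwhere(m).mean(0)[::-1]; print("top",n,m.sum(),c.round(1),plane(d,c,.0 if n in("tray","mat") else .023).round(4))
        print(cv2.minAreaRect(np.argwhere(m)[:,::-1].astype(np.float32)))
s=imaging.camera("side"); crop(s,"s1",305,100,90,80,8); crop(s,"s2",90,215,150,140,5)
for n in ["dish","other_dish","tray","mat"]:
    for r in imaging.regions_of("side",n)[:1]:
        m=r["region"]; c=np.argwhere(m).mean(0)[::-1]; print("side",n,m.sum(),c.round(1),plane(s,c,.0 if n in("tray","mat") else .023).round(4))
E
```

```text
top dish 205 [143.4 190.8] [0.554  0.3286 0.023 ]
((143.25001525878906, 190.75001525878906), (16.970561981201172, 13.435027122497559), 45.0)
top other_dish 154 [191.6 188.5] [0.558  0.1979 0.023 ]
((191.50001525878906, 188.50001525878906), (14.142135620117188, 11.31370735168457), 45.0)
top tray 5821 [169.7 190.8] [0.5557 0.2629 0.    ]
((169.63424682617188, 190.6478729248047), (60.63169860839844, 110.84622192382812), 86.42366790771484)
top mat 2312 [282.3 189.9] [ 0.5532 -0.0452  0.    ]
((282.2802429199219, 190.1528778076172), (49.6612663269043, 48.75834274291992), 73.61045837402344)
side dish 415 [144.4 300. ] [0.5538 0.3266 0.023 ]
side other_dish 359 [187.5 255.7] [0.5593 0.197  0.023 ]
side tray 8677 [164.9 287.6] [0.554  0.2738 0.    ]
side mat 2279 [260.5 196.8] [ 0.5518 -0.0431  0.    ]
```

View pics/t1.png

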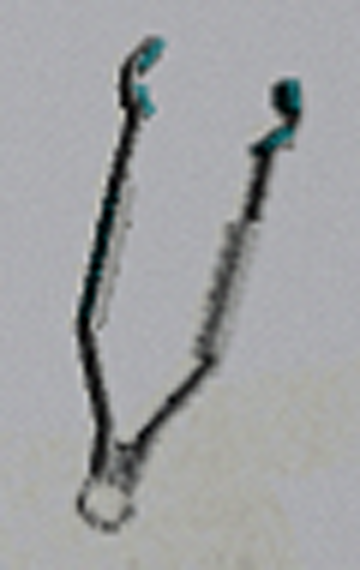

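View pics/t2.png

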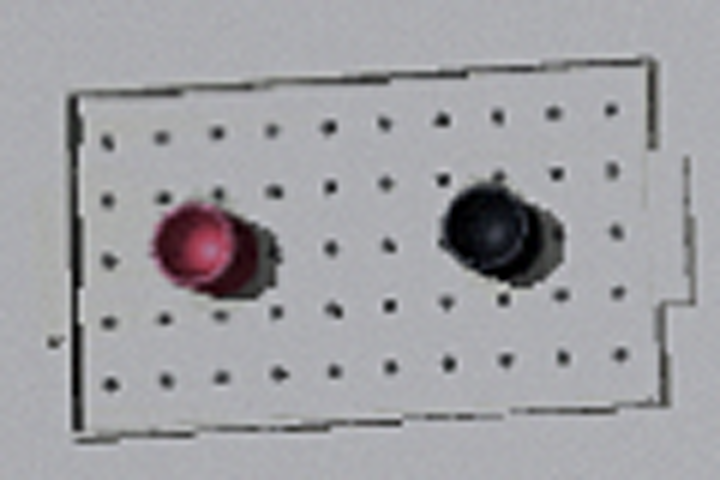

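View pics/s1.png

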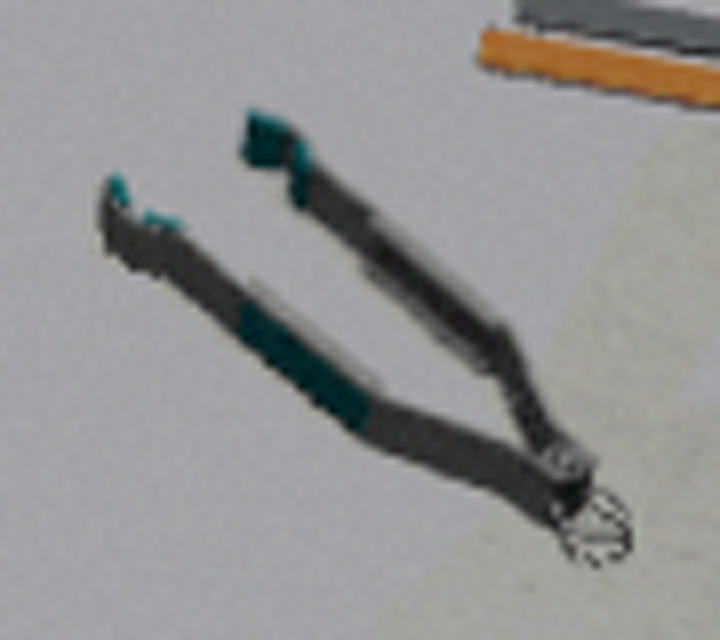

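```bash
cat > fit.py <<'E'
from h import *
from scipy.optimize import least_squares
d=imaging.camera("top"); s=imaging.camera("side")
def P(c,r,c0,r0,k): return [(c+.5)/k-.5+c0,(r+.5)/k-.5+r0]
T=lambda c,r:P(c,r,365,170,6); S=lambda c,r:P(c,r,305,100,8)
obs=[(d,T(158,40),(95,27,22)),(d,T(150,112),(69,27,22)),(d,T(278,85),(95,-27,22)),(d,T(255,150),(69,-27,22)),
(d,T(123,180),(30,31.5,22)),(d,T(85,322),(-30,30,22)),(d,T(248,222),(30,-31,22)),(d,T(213,360),(-30,-29,22)),
(s,S(242,308),(30,31.8,22)),(s,S(238,335),(30,31.8,0)),(s,S(368,400),(-30,30,22)),(s,S(362,432),(-30,30,0)),
(s,S(375,215),(30,-31,22)),(s,S(505,325),(-30,-29,22))]
def W(q,p):
    c,n=np.cos(q[2]),np.sin(q[2]); x,y,z=np.array(p)/1000
    return [q[0]+c*x-n*y,q[1]+n*x+c*y,z]
def f(q): return np.concatenate([proj(D,W(q,p))[0]-np.array(px) for D,px,p in obs])
r=least_squares(f,[.5,-.31,-.2],loss="soft_l1"); print(r.x, np.degrees(r.x[2]))
print(f(r.x).reshape(-1,2).round(1).tolist())
q=r.x
for D,n,c0,r0,w,h,k in((d,"t3",365,170,60,95,6),(s,"s3",305,100,90,80,8)):
    crop(D,n,c0,r0,w,h,k); im=cv2.imread(f"pics/{n}.png")
    for y in(1,-1):
        for z in (0,22):
            L=[(-90,0,z),(-30,30*y,z),(30,31.8*y,z),(69,27*y,z),(82,36*y,z),(95,27*y,z)]
            pts=((np.array([proj(D,W(q,p))[0] for p in L])-[c0,r0]+.5)*k).astype(int)
            cv2.polylines(im,[pts],False,(0,0,255) if z else (0,200,0),1)
    cv2.imwrite(f"pics/{n}.png",im)
E
python3 fit.py
```

```text
[ 0.47848704 -0.3344443  -0.28911474] -16.565054248761058
[[0.3, 1.9], [-0.6, -0.8], [-0.1, -0.2], [1.5, -1.7], [-1.2, 1.5], [0.3, -0.2], [0.8, 0.8], [0.7, -0.5], [-0.3, -1.5], [-0.8, 1.3], [0.1, -0.2], [-0.4, 1.9], [0.7, 1.1], [-0.4, 0.2]]
```

View pics/t3.png

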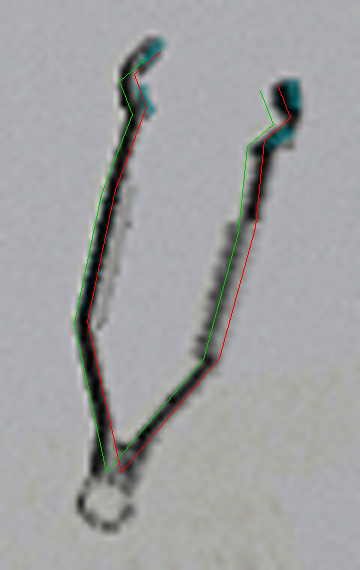

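View pics/s3.png

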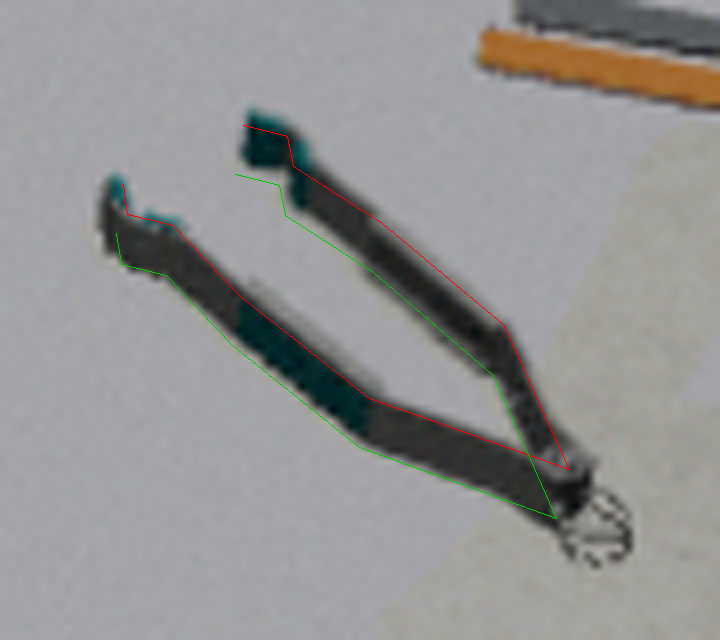

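Tongs grip is at (0.4785, -0.3344) with yaw -16.5°. The model overlay agrees in both views. Next I'll work out the approach move.

```bash
cat > go.py <<'E'
import sys
from h import *
from scipy.spatial.transform import Rotation as R
def go(x,y,z,yaw):
    o=arm.get_obs(); w=o["tool_rot"]; r=R.from_quat([w[1],w[2],w[3],w[0]])
    t=r.inv().apply(np.array([x,y,z])-o["tcp_pos"])/0.2
    X=r.as_matrix()[:,0]; cur=np.degrees(np.arctan2(X[1],X[0]))
    print("now",np.round(o["tcp_pos"],4),"toolx",cur.round(2),"tilt",np.round(r.as_matrix()[:,2],4),"w",round(float(o["width"]),4),"F",np.round(o["ft_force"],2),"t",o["clock"])
    print("shift",t.round(4),"yaw",round(-((yaw-cur+180)%360-180)/360,4))
if __name__=="__main__": go(*map(float,sys.argv[1:5]))
E
python3 go.py .4785 -.3344 .09 -16.5
```

```text
now [ 0.2276 -0.582   0.2397] toolx 21.36 tilt [-0.  0. -1.] w 0.0875 F [0.86 0.25 0.07] t 1.8
shift [ 1.6191 -0.6962  0.7484] yaw 0.1052
```

Request:
arm_command --motion '[{"grip":1,"x":0.2,"y":-0.09,"z":0,"yaw":0.02},{"grip":1,"x":0.4,"y":-0.17,"z":0,"yaw":0.04},{"grip":1,"x":0.6,"y":-0.26,"z":0,"yaw":0.06},{"grip":1,"x":0.8,"y":-0.34,"z":0,"yaw":0.08},{"grip":1,"x":1,"y":-0.43,"z":0.1,"yaw":0.1},{"grip":1,"x":1,"y":-0.43,"z":0.2,"yaw":0.105},{"grip":1,"x":1,"y":-0.43,"z":0.2,"yaw":0.105}]'

```text
clock: 2.5
tcp_pos: [0.3824, -0.4269, 0.1975]
tool_rot: [-0.001, 0.99, -0.142, -0.002]
ft_force: [0.0, 0.9, -0.2]
width: 0.0878
```

```bash
python3 go.py .4785 -.3344 .07 -16.5
```

```text
now [ 0.3824 -0.4269  0.1975] toolx -16.3 tilt [-0.003   0.0033 -1.    ] w 0.0878 F [ 0.02  0.87 -0.17] t 2.5
shift [ 0.3337 -0.5773  0.6377] yaw 0.0006
```

Request:
arm_command --motion '[{"grip":1,"x":0.11,"y":-0.2,"z":0.1},{"grip":1,"x":0.22,"y":-0.4,"z":0.2},{"grip":1,"x":0.334,"y":-0.577,"z":0.3},{"grip":1,"x":0.334,"y":-0.577,"z":0.45},{"grip":1,"x":0.334,"y":-0.577,"z":0.55},{"grip":1,"x":0.334,"y":-0.577,"z":0.638},{"grip":1,"x":0.334,"y":-0.577,"z":0.638}]'

```text
schema error: expected keys grip, x, y, z, yaw
```

```bash
python3 go.py .4785 -.3344 .0205 -16.5; python3 - <<'E'
from h import *
d=imaging.camera("top"); crop(d,"t4",345,160,100,110,6)
s=imaging.camera("side"); crop(s,"s4",295,70,100,100,6)
E
```

```text
now [ 0.3824 -0.4269  0.1975] toolx -16.3 tilt [-0.003   0.0033 -1.    ] w 0.0878 F [ 0.02  0.87 -0.17] t 2.5
shift [ 0.3346 -0.5767  0.8852] yaw 0.0006
```

View pics/s4.png

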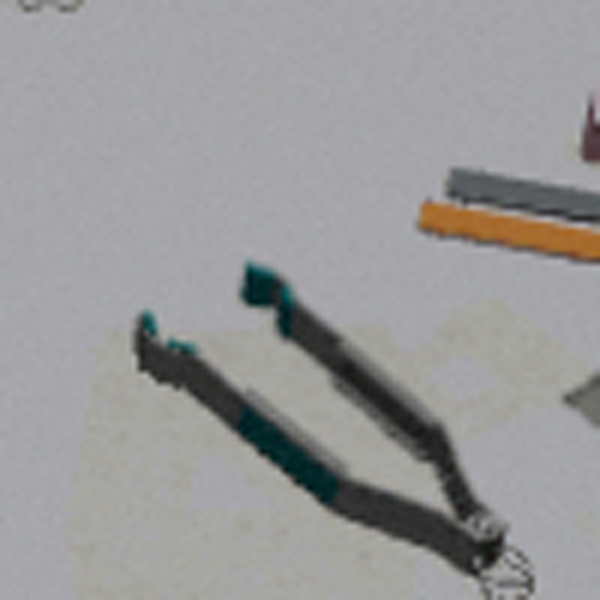

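View pics/t4.png

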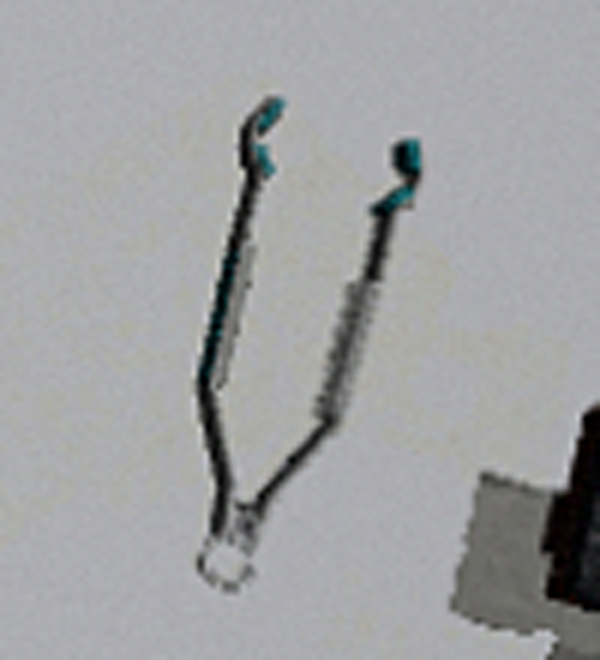

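The call was refused because the yaw key was missing. The pictures show the tongs unmoved, with the gripper at lower right. I'll resend it in full.

Request:
arm_command --motion '[{"grip":1,"x":0.11,"y":-0.2,"z":0.1,"yaw":0},{"grip":1,"x":0.22,"y":-0.4,"z":0.2,"yaw":0},{"grip":1,"x":0.334,"y":-0.577,"z":0.3,"yaw":0},{"grip":1,"x":0.334,"y":-0.577,"z":0.45,"yaw":0},{"grip":1,"x":0.334,"y":-0.577,"z":0.55,"yaw":0},{"grip":1,"x":0.334,"y":-0.577,"z":0.638,"yaw":0},{"grip":1,"x":0.334,"y":-0.577,"z":0.638,"yaw":0}]'

```text
clock: 3.3
tcp_pos: [0.478, -0.3378, 0.0711]
tool_rot: [-0.001, 0.99, -0.143, -0.001]
ft_force: [0.3, -0.1, 0.4]
width: 0.0877
```

```bash
python3 go.py .4785 -.3344 .0205 -16.5; python3 - <<'E'
from h import *
d=imaging.camera("top"); crop(d,"t5",345,160,100,110,6)
s=imaging.camera("side"); crop(s,"s5",295,70,100,100,6)
E
```

```text
now [ 0.478  -0.3378  0.0711] toolx -16.41 tilt [-0.0024  0.0017 -1.    ] w 0.0877 F [ 0.27 -0.05  0.36] t 3.3
shift [-0.0019 -0.0168  0.253 ] yaw 0.0003
```

View pics/s5.png

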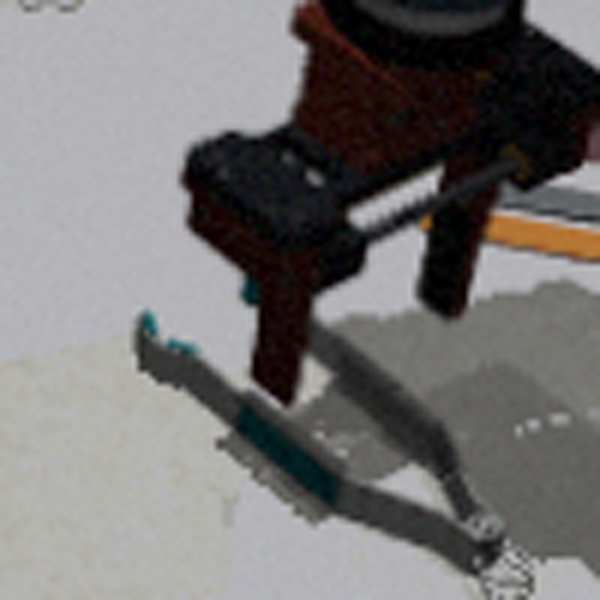

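View pics/t5.png

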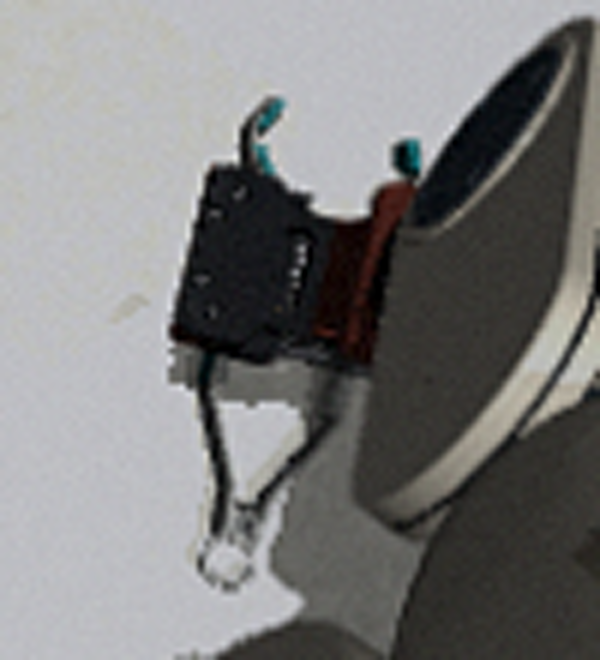

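The fingers straddle the teal grip sections, with the near fingertip at about (290,400) in the crop. Descending slowly, then a light squeeze.

Request:
arm_command --motion '[{"grip":1,"x":0,"y":-0.016,"z":0,"yaw":0},{"grip":1,"x":0,"y":-0.016,"z":0.08,"yaw":0},{"grip":1,"x":0,"y":-0.016,"z":0.16,"yaw":0},{"grip":1,"x":0,"y":-0.016,"z":0.22,"yaw":0},{"grip":1,"x":0,"y":-0.016,"z":0.25,"yaw":0},{"grip":1,"x":0,"y":-0.016,"z":0.25,"yaw":0}]'

```text
clock: 4.0
tcp_pos: [0.4793, -0.3349, 0.0215]
tool_rot: [-0.001, 0.99, -0.143, -0.001]
ft_force: [0.4, -0.3, -0.4]
width: 0.0879
```

Request:
arm_command --motion '[{"grip":0.75,"x":0,"y":0,"z":0,"yaw":0},{"grip":0.7,"x":0,"y":0,"z":0,"yaw":0},{"grip":0.66,"x":0,"y":0,"z":0,"yaw":0},{"grip":0.66,"x":0,"y":0,"z":0,"yaw":0},{"grip":0.66,"x":0,"y":0,"z":0,"yaw":0},{"grip":0.66,"x":0,"y":0,"z":0,"yaw":0},{"grip":0.66,"x":0,"y":0,"z":0,"yaw":0},{"grip":0.66,"x":0,"y":0,"z":0,"yaw":0}]' --newtons 20

```text
clock: 4.8
tcp_pos: [0.4797, -0.3351, 0.0219]
tool_rot: [-0.0, 0.99, -0.143, -0.001]
ft_force: [0.7, 0.3, 5.7]
width: 0.0579
```

```bash
python3 go.py .4785 -.3344 .12 -16.5
```

```text
now [ 0.4797 -0.3351  0.0219] toolx -16.42 tilt [-1.1e-03  8.0e-04 -1.0e+00] w 0.0579 F [0.74 0.31 5.66] t 4.8
shift [-0.0073 -0.0018 -0.4903] yaw 0.0002
```

Request:
arm_command --motion '[{"grip":0.66,"x":0,"y":0,"z":-0.05,"yaw":0},{"grip":0.66,"x":0,"y":0,"z":-0.15,"yaw":0},{"grip":0.66,"x":0,"y":0,"z":-0.3,"yaw":0},{"grip":0.66,"x":0,"y":0,"z":-0.45,"yaw":0},{"grip":0.66,"x":0,"y":0,"z":-0.5,"yaw":0},{"grip":0.66,"x":0,"y":0,"z":-0.5,"yaw":0}]'

```text
clock: 5.4
tcp_pos: [0.4804, -0.3357, 0.1234]
tool_rot: [0.0, 0.99, -0.143, 0.001]
ft_force: [-0.6, -0.1, -0.5]
width: 0.0582
```

```bash
python3 go.py .4785 -.3344 .12 -16.5; python3 - <<'E'
from h import *
d=imaging.camera("top"); crop(d,"t6",345,150,100,110,6)
s=imaging.camera("side"); crop(s,"s6",275,60,120,100,6)
E
```

```text
now [ 0.4804 -0.3357  0.1234] toolx -16.42 tilt [ 0.0013 -0.001  -1.    ] w 0.0582 F [-0.56 -0.14 -0.52] t 5.4
shift [-0.0112 -0.0035  0.0171] yaw 0.0002
```

View pics/s6.png

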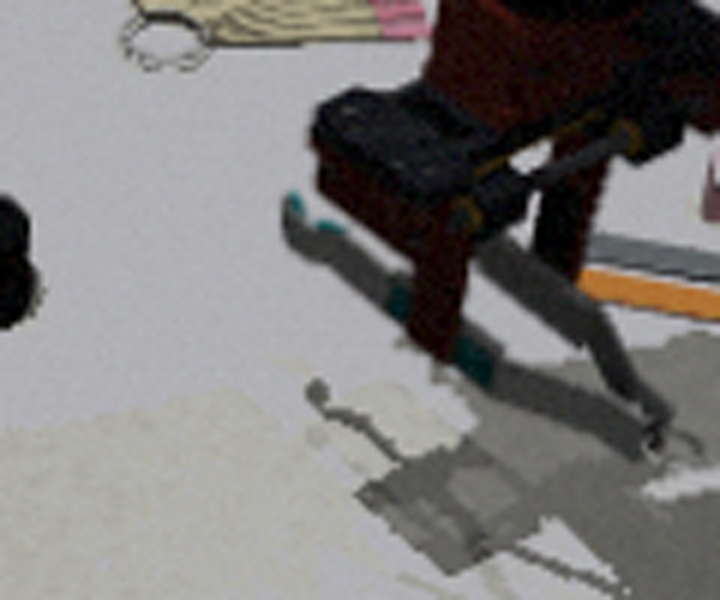

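View pics/t6.png

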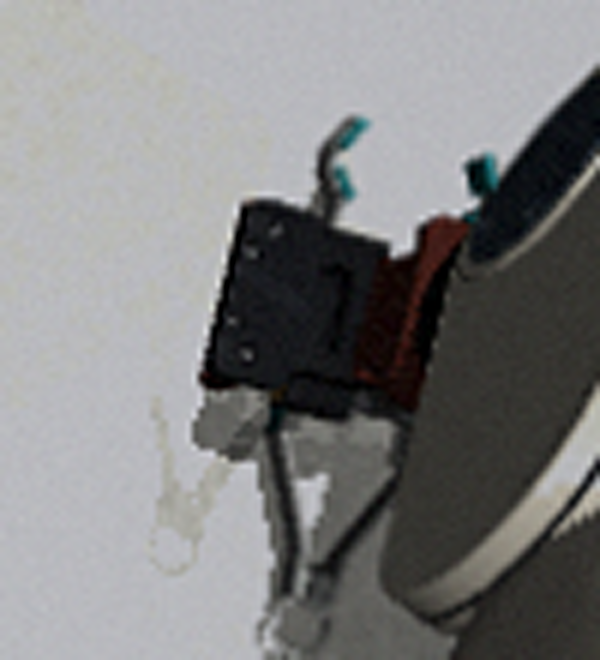

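The tongs are lifted level, with jaws at about (345,150) and (480,175) in the top crop. Next, swing across to behind the pink dish.

```bash
python3 go.py .412 .3275 .12 0
```

```text
now [ 0.4792 -0.3348  0.1211] toolx -16.42 tilt [-0.0021  0.0015 -1.    ] w 0.0579 F [-0.24 -0.05 -0.95] t 5.5
shift [-1.2583 -3.0814  0.0113] yaw -0.0456
```

Request:
arm_command --motion '[{"grip":0.66,"x":-0.04,"y":-0.1,"z":0,"yaw":0},{"grip":0.66,"x":-0.1,"y":-0.25,"z":0,"yaw":0},{"grip":0.66,"x":-0.16,"y":-0.4,"z":0,"yaw":0},{"grip":0.66,"x":-0.22,"y":-0.55,"z":0,"yaw":0},{"grip":0.66,"x":-0.28,"y":-0.7,"z":0,"yaw":0},{"grip":0.66,"x":-0.34,"y":-0.85,"z":0,"yaw":0},{"grip":0.66,"x":-0.4,"y":-1,"z":0,"yaw":0},{"grip":0.66,"x":-0.4,"y":-1,"z":0,"yaw":0}]'

```text
clock: 6.3
tcp_pos: [0.4567, -0.1172, 0.1197]
tool_rot: [-0.001, 0.99, -0.141, -0.004]
ft_force: [0.1, 0.4, -0.4]
width: 0.0579
```

Request:
arm_command --motion '[{"grip":0.66,"x":-0.04,"y":-0.1,"z":0,"yaw":0},{"grip":0.66,"x":-0.1,"y":-0.25,"z":0,"yaw":0},{"grip":0.66,"x":-0.16,"y":-0.4,"z":0,"yaw":0},{"grip":0.66,"x":-0.22,"y":-0.55,"z":0,"yaw":-0.01},{"grip":0.66,"x":-0.28,"y":-0.7,"z":0,"yaw":-0.02},{"grip":0.66,"x":-0.34,"y":-0.85,"z":0,"yaw":-0.03},{"grip":0.66,"x":-0.4,"y":-1,"z":0,"yaw":-0.04},{"grip":0.66,"x":-0.4,"y":-1,"z":0,"yaw":-0.0456}]'

```text
clock: 7.1
tcp_pos: [0.4354, 0.0992, 0.1196]
tool_rot: [-0.002, 1.0, 0.004, -0.004]
ft_force: [0.4, -0.1, -1.4]
width: 0.0581
```

```bash
python3 go.py .412 .3275 .12 0
```

```text
now [0.4354 0.0992 0.1196] toolx 0.47 tilt [-0.0084  0.0032 -1.    ] w 0.0581 F [ 0.37 -0.14 -1.39] t 7.1
shift [-0.1074 -1.1422  0.0025] yaw 0.0013
```

Request:
arm_command --motion '[{"grip":0.66,"x":-0.02,"y":-0.15,"z":0,"yaw":0},{"grip":0.66,"x":-0.05,"y":-0.3,"z":0,"yaw":0},{"grip":0.66,"x":-0.08,"y":-0.45,"z":0,"yaw":0},{"grip":0.66,"x":-0.1,"y":-0.6,"z":0,"yaw":0},{"grip":0.66,"x":-0.1,"y":-0.75,"z":0,"yaw":0},{"grip":0.66,"x":-0.1,"y":-0.9,"z":0,"yaw":0},{"grip":0.66,"x":-0.1,"y":-1,"z":0,"yaw":0},{"grip":0.66,"x":-0.1,"y":-1,"z":0,"yaw":0}]'

```text
clock: 7.9
tcp_pos: [0.414, 0.3006, 0.1193]
tool_rot: [-0.002, 1.0, 0.005, -0.004]
ft_force: [-0.7, -0.3, -0.7]
width: 0.058
```

```bash
python3 go.py .412 .3275 .075 0
```

```text
now [0.414  0.3006 0.1193] toolx 0.6 tilt [-0.0088  0.003  -1.    ] w 0.058 F [-0.69 -0.28 -0.67] t 7.9
shift [-0.0068 -0.1341  0.2221] yaw 0.0017
```

Request:
arm_command --motion '[{"grip":0.66,"x":-0.007,"y":-0.07,"z":0.05,"yaw":0},{"grip":0.66,"x":-0.007,"y":-0.134,"z":0.12,"yaw":0},{"grip":0.66,"x":-0.007,"y":-0.134,"z":0.2,"yaw":0},{"grip":0.66,"x":-0.007,"y":-0.134,"z":0.22,"yaw":0},{"grip":0.66,"x":-0.007,"y":-0.134,"z":0.22,"yaw":0},{"grip":0.66,"x":-0.007,"y":-0.134,"z":0.22,"yaw":0}]'

```text
clock: 8.5
tcp_pos: [0.4121, 0.327, 0.0753]
tool_rot: [-0.001, 1.0, 0.005, -0.005]
ft_force: [-1.2, 0.0, -0.8]
width: 0.0584
```

```bash
python3 go.py .412 .3275 .0365 0; python3 - <<'E'
from h import *
d=imaging.camera("top"); crop(d,"t7",100,150,110,90,7)
s=imaging.camera("side"); crop(s,"s7",90,230,150,120,5)
E
```

```text
now [0.4121 0.327  0.0753] toolx 0.55 tilt [-0.0092  0.0027 -1.    ] w 0.0584 F [-1.2   0.   -0.77] t 8.5
shift [ 0.0014 -0.0019  0.1941] yaw 0.0015
```

View pics/s7.png

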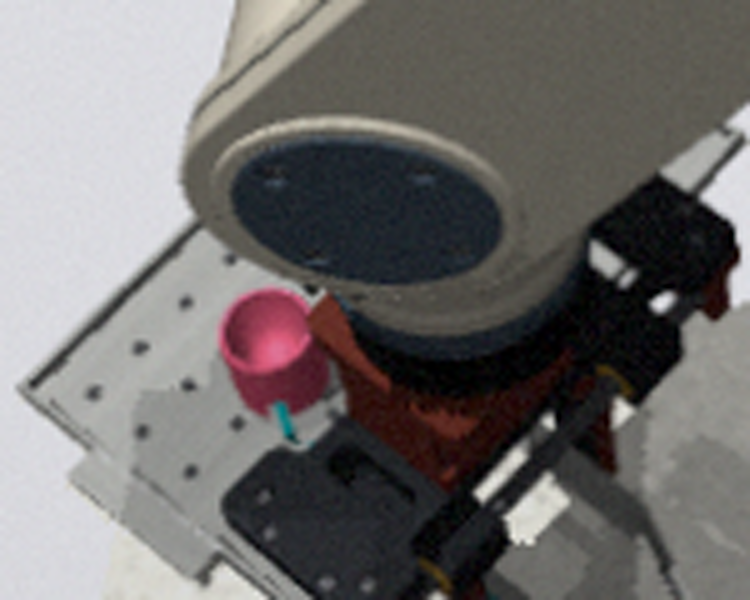

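View pics/t7.png

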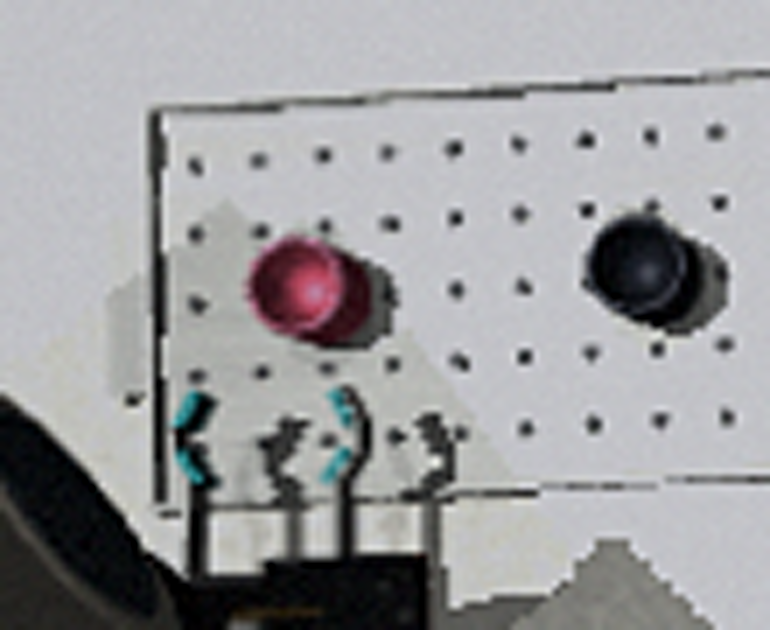

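```bash
python3 - <<'E'
from h import *
d=imaging.camera("top")
P=lambda c,r:[(c+.5)/7-.5+100,(r+.5)/7-.5+150]
for n,p,z in [("dishrim",(297,287),.043),("L apex",(182,437),.075),("R apex",(366,432),.075),("Lfront",(212,396),.075),("Rfront",(333,392),.075),("Lback",(208,487),.075),("Rback",(325,482),.075),("other",(637,265),.043)]:
    print(n,plane(d,P(*p),z).round(4))
s=imaging.camera("side")
print("side rim",plane(s,[(266+.5)/5-.5+90,(332+.5)/5-.5+230],.043).round(4))
E
```

```text
dishrim [0.5518 0.326  0.043 ]
L apex [0.4932 0.357  0.075 ]
R apex [0.4941 0.2888 0.075 ]
Lfront [0.508  0.3462 0.075 ]
Rfront [0.5088 0.3013 0.075 ]
Lback [0.4749 0.3468 0.075 ]
Rback [0.4762 0.3036 0.075 ]
other [0.558  0.1966 0.043 ]
side rim [0.5518 0.3279 0.043 ]
```

The jaw centre is at about (0.493, 0.324) and the dish at about (0.552, 0.326 to 0.328). So I'll shift about 2 mm to +y, descend, then slide forward 58 mm.

Request:
arm_command --motion '[{"grip":0.66,"x":0,"y":-0.009,"z":0.08,"yaw":0},{"grip":0.66,"x":0,"y":-0.009,"z":0.15,"yaw":0},{"grip":0.66,"x":0,"y":-0.009,"z":0.193,"yaw":0},{"grip":0.66,"x":0,"y":-0.009,"z":0.193,"yaw":0},{"grip":0.66,"x":0.03,"y":-0.009,"z":0.193,"yaw":0},{"grip":0.66,"x":0.06,"y":-0.009,"z":0.193,"yaw":0},{"grip":0.66,"x":0.09,"y":-0.009,"z":0.193,"yaw":0},{"grip":0.66,"x":0.09,"y":-0.009,"z":0.193,"yaw":0}]'

```text
clock: 9.5
tcp_pos: [0.4315, 0.33, 0.0378]
tool_rot: [-0.002, 1.0, 0.005, -0.003]
ft_force: [-0.1, -2.2, -0.8]
width: 0.0586
```

```bash
python3 go.py .4705 .3285 .0365 0; python3 - <<'E'
from h import *
d=imaging.camera("top"); crop(d,"t8",110,160,70,70,8)
E
```

```text
now [0.4315 0.33   0.0378] toolx 0.54 tilt [-0.0063  0.0048 -1.    ] w 0.0586 F [-0.14 -2.19 -0.81] t 9.5
shift [0.1947 0.0096 0.0053] yaw 0.0015
```

View pics/t8.png

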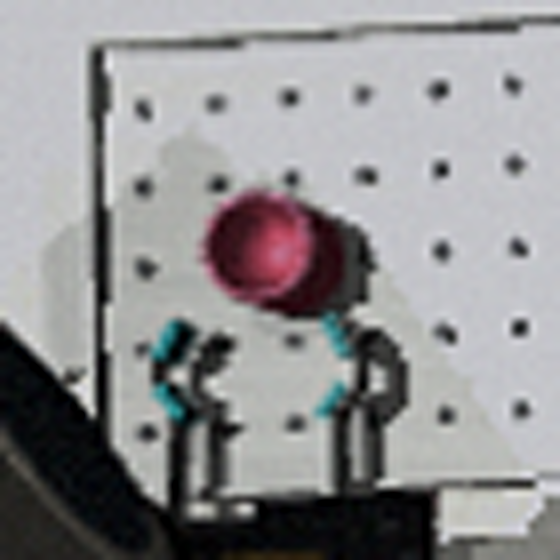

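```bash
python3 - <<'E'
from h import *
d=imaging.camera("top")
P=lambda c,r:[(c+.5)/8-.5+110,(r+.5)/8-.5+160]
for n,p,z in [("dishrim",(260,250),.043),("L apex",(158,368),.038),("R apex",(352,360),.038),("Lfront",(192,323),.038),("Rfront",(324,317),.038),("Lback",(184,417),.038),("Rback",(320,413),.038)]:
    print(n,plane(d,P(*p),z).round(4))
E
```

```text
dishrim [0.5512 0.3258 0.043 ]
L apex [0.513 0.361 0.038]
R apex [0.5148 0.2957 0.038 ]
Lfront [0.5279 0.3498 0.038 ]
Rfront [0.5292 0.3054 0.038 ]
Lback [0.4967 0.3517 0.038 ]
Rback [0.4974 0.3061 0.038 ]
```

Aligned within 1 to 2 mm. Sliding in slowly.

Request:
arm_command --motion '[{"grip":0.66,"x":0.03,"y":0.006,"z":0.005,"yaw":0},{"grip":0.66,"x":0.07,"y":0.006,"z":0.005,"yaw":0},{"grip":0.66,"x":0.11,"y":0.006,"z":0.005,"yaw":0},{"grip":0.66,"x":0.15,"y":0.006,"z":0.005,"yaw":0},{"grip":0.66,"x":0.175,"y":0.006,"z":0.005,"yaw":0},{"grip":0.66,"x":0.19,"y":0.006,"z":0.005,"yaw":0},{"grip":0.66,"x":0.19,"y":0.006,"z":0.005,"yaw":0}]'

```text
clock: 10.3
tcp_pos: [0.4688, 0.3287, 0.0361]
tool_rot: [-0.002, 1.0, 0.005, -0.004]
ft_force: [0.1, -0.6, -1.9]
width: 0.0582
```

```bash
python3 go.py .4705 .3285 .0365 0; python3 - <<'E'
from h import *
d=imaging.camera("top"); crop(d,"t9",110,160,70,70,8)
E
```

```text
now [0.4688 0.3287 0.0361] toolx 0.53 tilt [-0.0075  0.004  -1.    ] w 0.0582 F [ 0.15 -0.6  -1.92] t 10.3
shift [ 0.0086  0.0012 -0.0019] yaw 0.0015
```

View pics/t9.png

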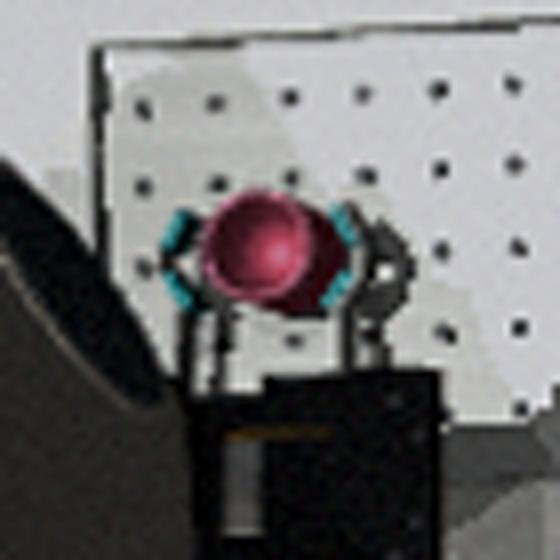

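The dish sits between the two V jaws. I'll move 2 mm further forward, then squeeze.

Request:
arm_command --motion '[{"grip":0.66,"x":0.009,"y":0,"z":0,"yaw":0},{"grip":0.62,"x":0.009,"y":0,"z":0,"yaw":0},{"grip":0.59,"x":0.009,"y":0,"z":0,"yaw":0},{"grip":0.56,"x":0.009,"y":0,"z":0,"yaw":0},{"grip":0.53,"x":0.009,"y":0,"z":0,"yaw":0},{"grip":0.48,"x":0.009,"y":0,"z":0,"yaw":0},{"grip":0.45,"x":0.009,"y":0,"z":0,"yaw":0},{"grip":0.45,"x":0.009,"y":0,"z":0,"yaw":0},{"grip":0.45,"x":0.009,"y":0,"z":0,"yaw":0}]' --newtons 26

```text
clock: 11.25
tcp_pos: [0.4702, 0.3287, 0.0361]
tool_rot: [-0.002, 1.0, 0.005, -0.004]
ft_force: [-0.3, -0.1, -1.8]
width: 0.0479
```

```bash
python3 go.py .4705 .3285 .0365 0; python3 - <<'E'
from h import *
d=imaging.camera("top"); crop(d,"t10",110,160,70,70,8)
s=imaging.camera("side"); crop(s,"s10",90,230,150,120,5)
E
```

```text
now [0.4702 0.3287 0.0361] toolx 0.54 tilt [-0.0079  0.0038 -1.    ] w 0.0479 F [-0.31 -0.12 -1.82] t 11.25
shift [ 0.0017  0.001  -0.0021] yaw 0.0015
```

View pics/t10.png

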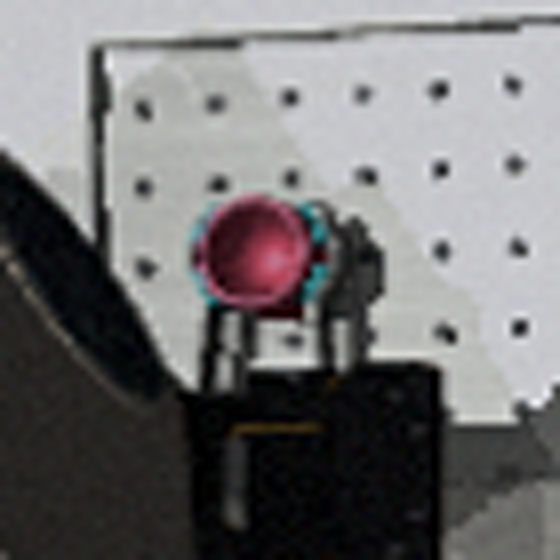

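View pics/s10.png

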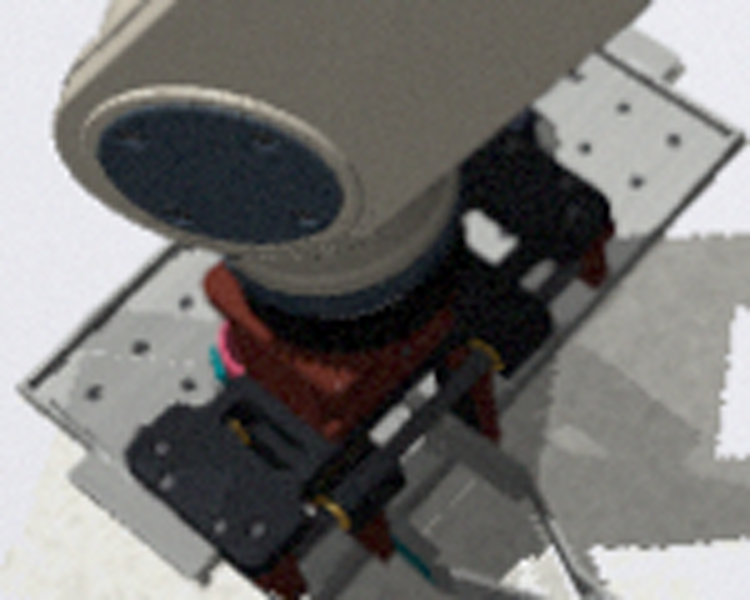

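The opening is 47.9 mm, the expected value with the jaws on the dish. Lifting straight up.

Request:
arm_command --motion '[{"grip":0.45,"x":0,"y":0,"z":-0.03,"yaw":0},{"grip":0.45,"x":0,"y":0,"z":-0.08,"yaw":0},{"grip":0.45,"x":0,"y":0,"z":-0.15,"yaw":0},{"grip":0.45,"x":0,"y":0,"z":-0.22,"yaw":0},{"grip":0.45,"x":0,"y":0,"z":-0.29,"yaw":0},{"grip":0.45,"x":0,"y":0,"z":-0.36,"yaw":0},{"grip":0.45,"x":0,"y":0,"z":-0.42,"yaw":0},{"grip":0.45,"x":0,"y":0,"z":-0.45,"yaw":0},{"grip":0.45,"x":0,"y":0,"z":-0.45,"yaw":0}]'

```text
clock: 12.25
tcp_pos: [0.4714, 0.3287, 0.1272]
tool_rot: [-0.002, 1.0, 0.005, -0.003]
ft_force: [-0.1, -0.6, -0.7]
width: 0.0482
```

```bash
python3 go.py .471 -.044 .127 0; python3 - <<'E'
from h import *
d=imaging.camera("top"); crop(d,"t11",100,150,110,90,7)
E
```

```text
now [0.4714 0.3287 0.1272] toolx 0.54 tilt [-0.0063  0.0048 -1.    ] w 0.0482 F [-0.06 -0.64 -0.73] t 12.25
shift [-0.0193  1.8632 -0.0078] yaw 0.0015
```

View pics/t11.png

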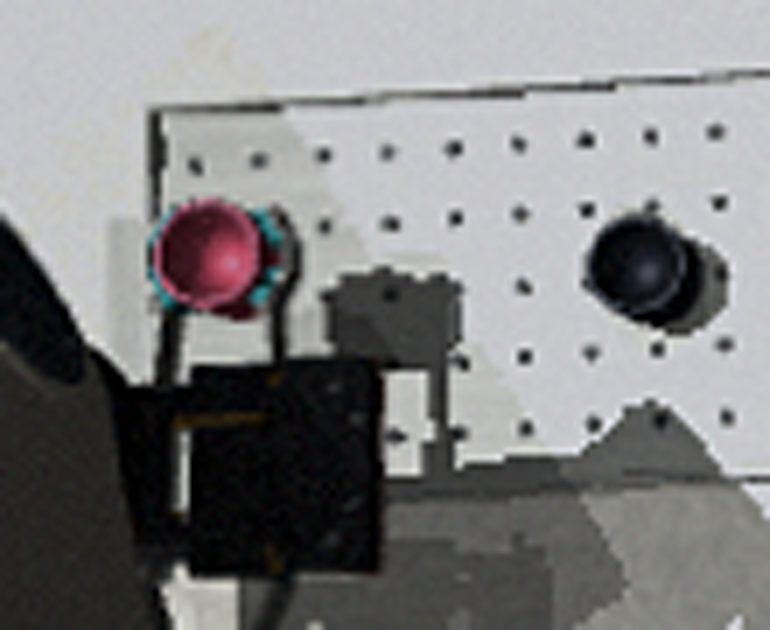

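The dish is lifted in the jaws, rim at about (208,255), and the dark dish is undisturbed. Carrying it to the mat.

Request:
arm_command --motion '[{"grip":0.45,"x":0,"y":0.05,"z":0,"yaw":0},{"grip":0.45,"x":0,"y":0.14,"z":0,"yaw":0},{"grip":0.45,"x":0,"y":0.25,"z":0,"yaw":0},{"grip":0.45,"x":0,"y":0.36,"z":0,"yaw":0},{"grip":0.45,"x":0,"y":0.48,"z":0,"yaw":0},{"grip":0.45,"x":0,"y":0.6,"z":0,"yaw":0},{"grip":0.45,"x":0,"y":0.72,"z":0,"yaw":0},{"grip":0.45,"x":0,"y":0.84,"z":0,"yaw":0},{"grip":0.45,"x":0,"y":0.94,"z":0,"yaw":0},{"grip":0.45,"x":0,"y":1,"z":0,"yaw":0}]'

```text
clock: 13.3
tcp_pos: [0.4718, 0.1259, 0.1251]
tool_rot: [-0.002, 1.0, 0.004, -0.005]
ft_force: [0.0, -0.3, -0.9]
width: 0.0478
```

```bash
python3 go.py .471 -.044 .127 0
```

```text
now [0.4718 0.1259 0.1251] toolx 0.44 tilt [-0.0091  0.0035 -1.    ] w 0.0478 F [ 0.01 -0.34 -0.9 ] t 13.3
shift [-0.0104  0.8496 -0.0126] yaw 0.0012
```

Request:
arm_command --motion '[{"grip":0.45,"x":0,"y":0.05,"z":-0.01,"yaw":0},{"grip":0.45,"x":0,"y":0.14,"z":-0.01,"yaw":0},{"grip":0.45,"x":0,"y":0.25,"z":-0.01,"yaw":0},{"grip":0.45,"x":0,"y":0.37,"z":-0.01,"yaw":0},{"grip":0.45,"x":0,"y":0.49,"z":-0.01,"yaw":0},{"grip":0.45,"x":0,"y":0.61,"z":-0.01,"yaw":0},{"grip":0.45,"x":-0.01,"y":0.72,"z":-0.01,"yaw":0},{"grip":0.45,"x":-0.01,"y":0.81,"z":-0.01,"yaw":0},{"grip":0.45,"x":-0.01,"y":0.85,"z":-0.01,"yaw":0},{"grip":0.45,"x":-0.01,"y":0.85,"z":-0.01,"yaw":0}]'

```text
clock: 14.3
tcp_pos: [0.471, -0.0448, 0.1265]
tool_rot: [-0.002, 1.0, 0.003, -0.005]
ft_force: [0.5, 0.3, -1.0]
width: 0.0481
```

```bash
python3 go.py .471 -.044 .127 0; python3 - <<'E'
from h import *
d=imaging.camera("top"); crop(d,"t12",230,140,110,90,7)
s=imaging.camera("side"); crop(s,"s12",190,90,150,120,5)
for c,D in(("top",d),("side",s)):
  for r in imaging.regions_of(c,"dish")[:1]:
    m=np.argwhere(r["region"]); print(c,len(m),r["conf"],m.min(0),m.max(0))
E
```

```text
now [ 0.471  -0.0448  0.1265] toolx 0.35 tilt [-0.0091  0.0036 -1.    ] w 0.0481 F [ 0.45  0.27 -0.96] t 14.3
shift [-0.     -0.0039 -0.0027] yaw 0.001
```

View pics/t12.png

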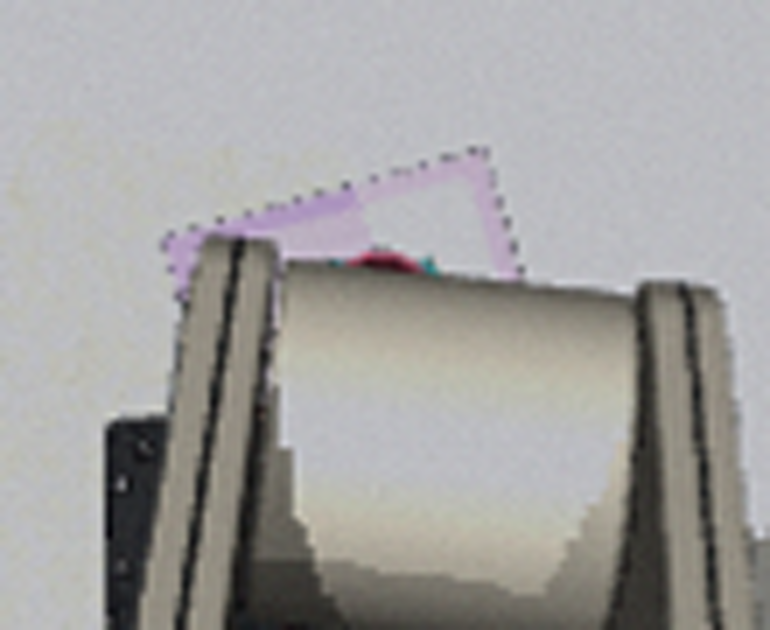

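View pics/s12.png

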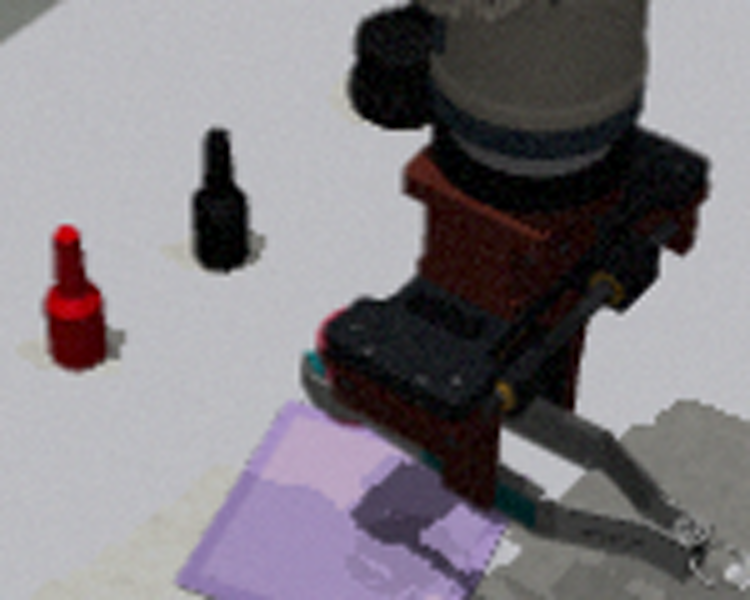

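```bash
python3 - <<'E'
from h import *
d=imaging.camera("top"); s=imaging.camera("side")
b=.0935; c=np.array([.553,-.0442])
t=np.linspace(0,2*np.pi,73)
ring=lambda z:np.c_[c[0]+.019*np.cos(t),c[1]+.019*np.sin(t),0*t+z]
for D,n,c0,r0,w,h,k in((d,"t13",230,140,110,90,7),(s,"s13",190,90,150,120,5)):
    crop(D,n,c0,r0,w,h,k); im=cv2.imread(f"pics/{n}.png")
    for z,col in((b,(0,255,0)),(b+.04,(255,255,0))):
        cv2.polylines(im,[((proj(D,ring(z))-[c0,r0]+.5)*k).astype(int)],True,col,1)
    im2=((proj(D,[[.5525,-.0442,.003]])-[c0,r0]+.5)*k).astype(int)[0]; cv2.circle(im,tuple(int(v) for v in im2),4,(0,0,255),-1)
    cv2.imwrite(f"pics/{n}.png",im)
print(arm.get_obs()["qd"], arm.get_obs()["clock"])
E
```

```text
[-1.10819930e-03  1.74550352e-04  9.51510062e-04 -8.96944432e-05
 -2.80730426e-04 -1.01126194e-03] 14.6
```

View pics/t13.png

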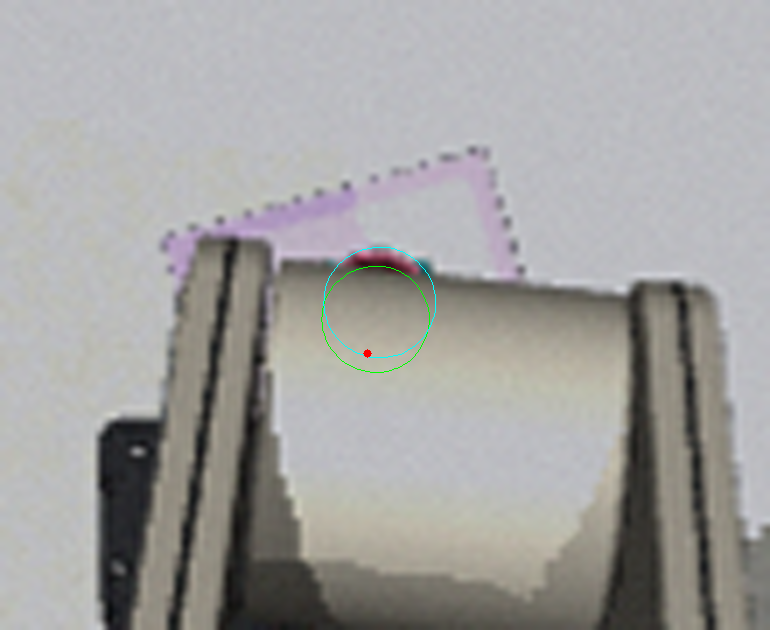

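View pics/s13.png

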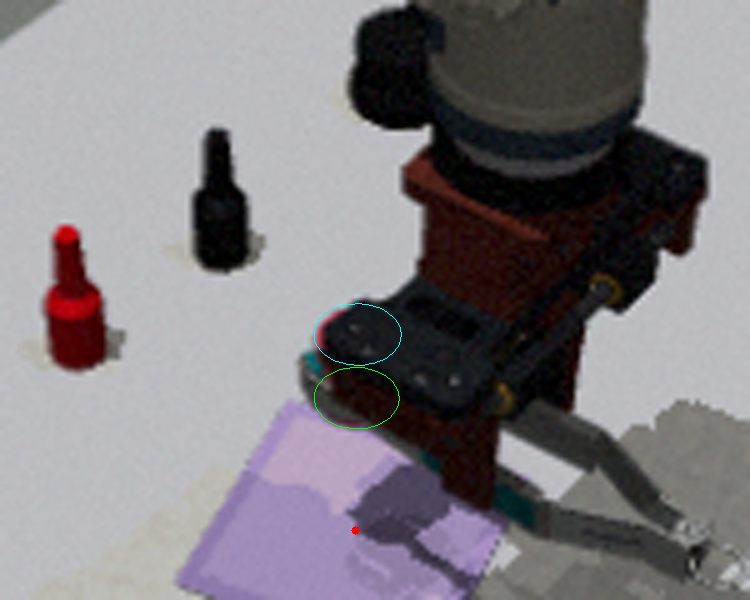

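The predicted dish outline matches the visible rim and bottom in both views to about 2 mm. I'll let it settle, check, and hand in.

Request:
arm_command --motion '[{"grip":0.45,"x":0,"y":0,"z":0,"yaw":0},{"grip":0.45,"x":0,"y":0,"z":0,"yaw":0},{"grip":0.45,"x":0,"y":0,"z":0,"yaw":0},{"grip":0.45,"x":0,"y":0,"z":0,"yaw":0},{"grip":0.45,"x":0,"y":0,"z":0,"yaw":0}]'

```text
clock: 15.1
tcp_pos: [0.4711, -0.0434, 0.1265]
tool_rot: [-0.002, 1.0, 0.004, -0.005]
ft_force: [-0.8, 0.3, -1.5]
width: 0.0478
```

```bash
python3 go.py .471 -.044 .127 0; python3 -c "
from rig import job; print(job.close_job())"
```

```text
now [ 0.4711 -0.0434  0.1265] toolx 0.5 tilt [-0.0091  0.0036 -1.    ] w 0.0478 F [-0.78  0.3  -1.45] t 15.1
shift [-0.0005  0.0031 -0.0026] yaw 0.0014
the job is handed in; nothing more can be done
None
```

The pink dish is being held in the tongs over the middle of the lilac mat, and I handed the job in at 15.1 s. I picked up the tongs by their teal grips, slid the open jaws around the dish and squeezed until they seated on it. Then I lifted it and carried it across. The robot's own fingers never touched the dish.

**Last checks:**
- **Grip:** the fingers were 47.8 mm apart, against the 48 mm expected with the jaws on the dish.
- **Position:** the dish centre is at about (0.553, -0.044), within about 2 mm of the mat centre I measured.
- **Height:** the dish's underside is about 9 cm above the mat, worked out from the tool height. The dish's projected outline matched the parts visible in both pictures to about 2 mm.
- **Upright and still:** the tool was tilted by about 0.5°, and joint speeds were about zero.
- **Other things:** the dark dish was unmoved when I lifted the pink one. The bottles showed no disturbance in the last side picture; the jar was mostly hidden by the gripper there. None of the tong moves went near any of them.

**Problems and limits:**
- One move call was refused because the yaw value was missing; nothing moved, and I resent it.
- There was a brief upward force of 5.7 N on the tool while gripping the tongs at desk level; it cleared on lifting.
- The arm hid most of the dish in the final pictures, so the last position check rests on its visible edges and the arm's own readings.

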